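# Fit the grate into the filings box of a stone setter's bench

### The job

Draw the perforated grate out from under the wooden riser by its small brass knob until it lies flat on the bench well in front of the riser, and let go of it there. Then take it by its blue handle, tilt it through the opening of the grey filings box - it is longer than the opening - with one end tucked under a lip, and lower it until it lies flat on both ledges inside; feel for the ledges, do not force it or let it drop, then let go. Leave everything else on the bench where it is.

Things in the scene. Friction and masses are not known exactly. Their poses are not given: they have to be found in the camera images.
- grate: Perforated aluminium plate 170 (its x) x 100 (its y) x 6 mm, 0.28 kg more or less, with a blue handle and a brass knob on its top face. Origin: centre of the plate's underside; z is out of the top face; the knob is towards its -x end. At the start it lies flat, mostly under the riser, with its -x end sticking out in front towards the robot.
- handle (a point): Point inside the blue handle where to grip it, 56 mm above the middle of the grate's underside. The handle is a bridge: its grip bar is 10 mm thick along the grate's x, 60 mm long along the grate's y, and reaches from 36 to 68 mm above the grate's underside, on two 8 mm wide feet. Fingers close on it along the grate's x.
- knob (a point): Middle of the brass pull knob, an upright pin 12 mm in diameter on the grate's centre line, 25 mm in from its -x end and 60 mm from the handle; it reaches from 6 to 24 mm above the grate's underside. The end without the knob is the easier one to tuck under a lip. At the start the knob stands 43 to 53 mm in front of the riser's edge.
- box: Grey fixed open-topped filings box, outside 190 (its x) x 120 (its y) x 94 mm high, walls 4 mm: inside it is 182 x 112 mm. Origin: centre of its underside, on the bench; x along its length, roughly away from the robot; z up. Lying on the ledges inside, the grate has 12 mm of play in length and in width, and both its ends are under the lips.
- opening (a point): Centre of the box's opening, 94 mm above the bench. The opening is 154 mm long (box x) and 112 mm wide (box y). The grate pushed against one end wall below the lip, its low end on the ledge, can be swung flat about that end: its other end then passes the opposite lip with 5 mm or more to spare.
- near_lip (a point): Middle of the inner edge of the steel lip at the box's -x end, top face. Each end has such a lip across the whole width, 90 to 94 mm above the bench, jutting 14 mm inwards from the end wall's inner face.
- far_lip (a point): The same point of the lip at the box's +x end. Under each lip a brass ledge runs across the width and 24 mm inwards from the end wall. Both ledges are level with each other, but their top faces may be set anywhere from 26 to 36 mm above the bench: this is not measured and must be felt or seen.
- riser: Fixed wooden riser shelf: a board 180 (its x) x 200 (its y) x 15 mm on two 16 mm thick side walls, underside of the board 82 mm and top 97 mm above the bench, open at front and back. Origin: on the bench under the board's centre; its -x side is the open front, towards the robot. A jar and a tin stand on it.
- riser_front (a point): Middle of the riser board's front edge, 90 mm ahead (-x) of the riser's origin.
- jar: Bystander: amber glass jar with a black lid, 44 mm across, 55 mm high, on the riser. Origin at its foot.
- tin: Bystander: aluminium tin, 50 mm across, 40 mm high, on the riser. Origin at its foot.
- loupe: Bystander: black eye loupe, 34 mm across, 30 mm high. Origin at its foot.
- gemtray: Bystander: white stone tray with two compartments, 70 x 50 x 20 mm. Origin under its centre.
- pin: Bystander: light wooden bench block, 90 x 45 x 28 mm. Origin under its centre.
- graver: Bystander: a hand tool 130 mm long lying along its x. Origin under its middle.
- cup: Bystander: white ceramic cup, 60 mm across, 60 mm high. Origin at its foot.
There are look-alikes about, which are no part of the job. What is shaped like the grate but orange or red is not meant.

How it is judged:
By the outcome, as a careful person would: the job done as asked, in the order asked, and still so for the second after the job is handed in, with the robot touching nothing.
It also fails if it takes over 61 s, if anything falls off the work surface, if the arm or the gripper's body presses on something with over 40 N, if the wrist force passes 120 N, or if a joint passes its speed limit or range.

### The arm

A 7-joint arm with a two-finger parallel gripper is mounted at the origin on the work surface. World frame = base frame: x ahead of the robot, y to its left, z up, the work surface at z = 0. Lengths are in mm, angles in rad, forces in N, time in s.
With the tool pointing down it reaches from about 400 to 875 mm from the base axis. Payload 4.4 kg.
Tool frame: the origin (TCP) lies on the centre line of the jaws, within the pads' length; the fingertips stand 25 mm ahead of it and the grasp point (between the pads) lies 6 mm ahead of it; z points along the fingers, x is the direction in which the jaws open and shut, and the axes are right-handed (so a half turn about z gives the same grasp; the last joint's range is limited). The gripper opens to 85 mm and grips with 20 to 120 N. Pads are 22 mm wide; open, the fingers measure 114 mm over their backs; the gripper's body (76 mm by 85 mm) begins 54 mm behind the grasp point. The pads swing forward as they close: fully open they stand 13 mm farther back than shut.
Start: joints at [-1.312, 0.628, 0.038, 1.517, -0.027, 0.996, -0.02], TCP at [207.405, 616.036, 256.313] pointing down, gripper open.
Joint ranges: [-3.06, 3.06], [-0.37, 2.12], [-1.25, 1.32], [0.18, 2.47], [-1.1, 4.24], [0.23, 1.98], [-2.94, 2.94]. Speed limits (rad/s): [2.57, 2.57, 3.14, 3.14, 3.14, 3.14, 3.14].

### API

Orientations are given as [roll, pitch, yaw] about the fixed x, y, z axes, in that order (R = Rz(yaw) Ry(pitch) Rx(roll)).
In Python, from cell import ctrl, cams gives the robot as it stands. The module is installed in compiled form; this text tells all that it offers.
- The arm moves only by the tool step_arm, never from a script. Its arguments are lists of equal length, an entry for each row: "linear": the shift along the tool's x, y, z in mm, a list of three; "yaw": the turn about the tool's z in rad; "gripper": the opening, from -1 (shut) to 1 (fully open). A call has 1 to 8 rows; each row is the pose to reach, as a shift and turn from the pose commanded when the call began, along the tool's axes at that moment; what a row does not reach only later rows make up. A row lasts 1/12 s, in which the tool goes at most 41.7 mm and 7.16 degrees, less where a joint would pass 70% of its speed; a pose out of reach is approached as far as the arm can. A call with a gripper value outside its range is refused whole. The fingers move at their own pace and stop on an object; the grip force is fixed at half the most. Time passes only in rows, so rows that repeat a pose let the fingers close. It gives the time, the measured TCP pose, the force and the opening at its end, in the units of the state.
- ctrl.read_state(): the state, without advancing time (a new reading comes with each control period).
- cams.get_image(name): name is "side" or "top" or "wrist"; returns a dict with "frame" (400x640x3 uint8, red, green, blue), "depth" (400x640 float32, mm along the optical axis (not along the pixel's ray), 0 where there is no reading), "intrinsics" (3x3 intrinsics, pixels), "cam_to_world" (4x4, takes a point from camera to world coordinates). Camera axes: x right, y down, z forward; pixel columns grow to the right and rows downward; lengths in mm; the calibration is good to about 2 mm. A picture is of the moment at which its call begins.
- ctrl.finish_job(): hands the job in, once; it reports no verdict.
Trained networks look in the newest picture that a camera, given by its name, has taken for a name from the list of things; names that differ only in an ending like _2 or _b are one class to them, and where a whole thing is asked for, a point or a joint stands for the part that bears it (a point fixed in the world has none). Each returns a list of dicts, best first, with "conf" (0 to 1); they miss things now and then, are a little off and sometimes report something else, mostly with a low value. They report only what shows in the picture. A call takes as long as a camera call. They do not tell look-alikes from the thing itself.
- cams.regions_of(camera, name): "pixels" (400x640 bool, what is visible of it) and "pixel" ([column, row] in pixels, amid what is visible of it).
The state is a dict: "clock": time; "qpos": joint angles; "qd": joint speeds; "tau": joint torques, N m; "eef_pos": TCP position; "tool_rot": TCP orientation; "force": force on the tool from outside, world axes, zero at the start; "torque": the same for the moment, N m; "width": finger opening in mm.
Only numpy, scipy, OpenCV 4.12 (cv2) and the standard library are available. Lean on these libraries where they do the work, as an engineer would, in place of code of your own. Each camera call takes 0.05 s, during which the arm holds its last target.

## Working session

There is one attempt and no reset: what is moved stays moved. The work goes in short steps, Python scripts to look and compute and a tool call to move; the robot and the scene stay as the last step left them, time stands still between calls to the robot, and variables do not carry over. Pictures are saved under pics/ and viewed, and the job is handed in when it is done.

Besides the shell and the picture viewer there is one more tool, called after "Request:" as name(argument=value, ...) on one line, values as JSON. step_arm: Moves the arm, as the interface text tells. Its arguments: {"type":"object","properties":{"linear":{"type":"array"},"yaw":{"type":"array"},"gripper":{"type":"array"}},"required":["linear","yaw","gripper"]}

```bash
mkdir -p pics; ls
cat > h.py <<'E'
import numpy as np, cv2
from cell import ctrl, cams
def save(n,f):
    cv2.imwrite(f'pics/{n}.png', cv2.cvtColor(f,cv2.COLOR_RGB2BGR))
def cloud(im):
    d=im['depth'].astype(float);K=im['intrinsics'];T=im['cam_to_world']
    v,u=np.mgrid[:d.shape[0],:d.shape[1]]
    P=np.stack([(u-K[0,2])/K[0,0]*d,(v-K[1,2])/K[1,1]*d,d,np.ones_like(d)],-1)
    W=P@np.array(T).T
    W=W[...,:3]; W[d==0]=np.nan
    return W
E
python3 - <<'E'
from h import *
for c in ['top','side','wrist']:
    im=cams.get_image(c); save(c+'0',im['frame']); np.savez(f'{c}0.npz',**im)
s=ctrl.read_state()
for k,v in s.items(): print(k,np.round(v,3))
E
```

```text
pics
clock 0.15
qpos [-1.312  0.629  0.038  1.518 -0.027  0.996 -0.02 ]
qd [ 0.    -0.002  0.    -0.002  0.    -0.002 -0.   ]
tau [ 1.0000e-03 -5.6381e+01  1.2270e+00 -1.9365e+01  1.1000e-02  7.0000e-03
 -0.0000e+00]
eef_pos [207.28  615.612 255.611]
tool_rot [3.142e+00 1.000e-03 1.246e+00]
force [-0.244 -0.268 -0.165]
torque [ 0.027  0.025 -0.015]
width 85.609
```

View pics/top0.png

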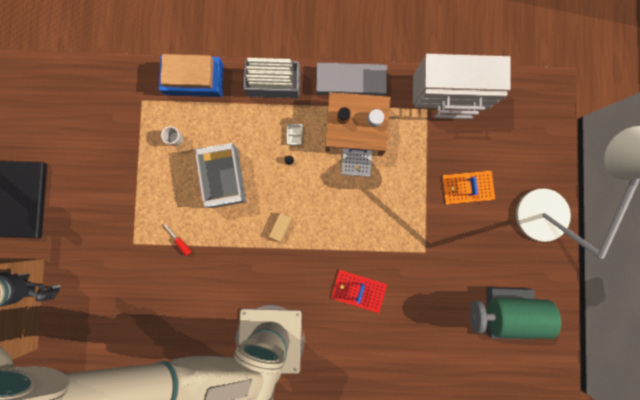

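View pics/side0.png

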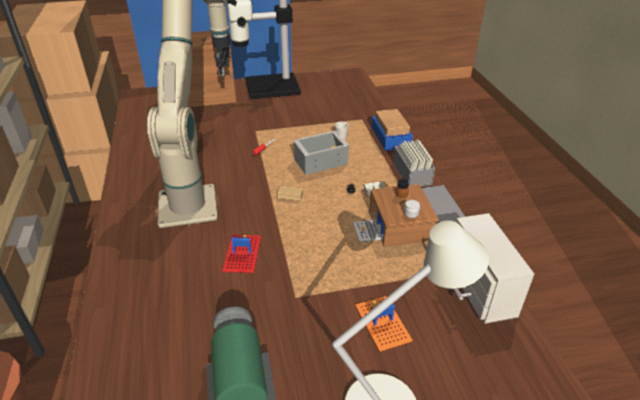

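View pics/wrist0.png

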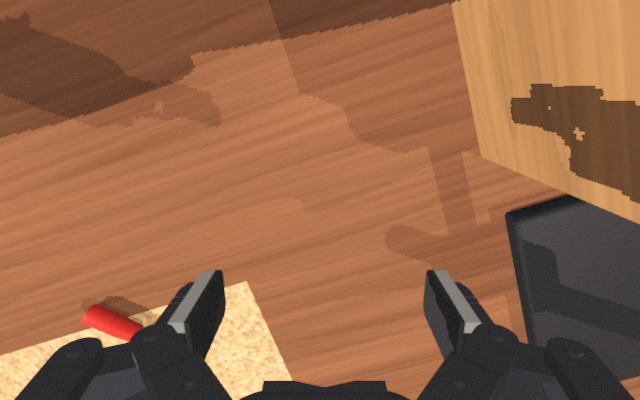

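The top view shows the riser at about (358,122), the grate end at (357,165), and the box at (220,176). The red (359,290) and orange (469,187) plates are decoys. Next I'll measure positions.

Run:
```python
from h import *
T=dict(np.load('top0.npz')); S=dict(np.load('side0.npz'))
W={'top':cloud(T),'side':cloud(S)}
for c in ['top','side']:
    print(c, T['intrinsics'][0,0] if c=='top' else S['intrinsics'][0,0], (T if c=='top' else S)['cam_to_world'][:3,3])
    for n in ['grate','knob','handle','box','opening','near_lip','far_lip','riser','jar','tin','loupe','gemtray','pin','graver','cup']:
        try: r=cams.regions_of(c,n)
        except Exception as e: print(n,e); continue
        for q in r[:3]:
            m=q['pixels']; P=W[c][m]; P=P[~np.isnan(P[:,0])]
            if len(P): print(n,round(q['conf'],2),np.round(q['pixel']),m.sum(),'med',np.round(np.median(P,0)),'lo',np.round(np.percentile(P,3,axis=0)),'hi',np.round(np.percentile(P,97,axis=0)))
            
f=T['frame']; 
save('topz1',cv2.resize(f[80:240,130:410],None,fx=2.8,fy=2.8,interpolation=cv2.INTER_CUBIC))
f=S['frame']; 
save('sidez1',cv2.resize(f[110:270,240:460],None,fx=3.6,fy=3.6,interpolation=cv2.INTER_CUBIC))
```

```text
top 409.59592848922324 [ 384.33897785 -163.56874659 1412.40866428]
grate 0.76 [468. 185.] 1391 med [ 539. -662.    7.] lo [ 492. -745.    1.] hi [ 589. -587.   66.]
grate 0.68 [356. 162.] 775 med [ 616. -276.    7.] lo [ 572. -324.    1.] hi [ 657. -231.   35.]
grate 0.57 [357. 294.] 1490 med [ 176. -294.    6.] lo [ 121. -376.    0.] hi [ 230. -217.   66.]
knob 0.92 [355. 163.] 757 med [ 617. -276.    7.] lo [ 574. -323.    1.] hi [ 657. -229.   42.]
knob 0.92 [360. 293.] 1519 med [ 176. -293.    6.] lo [ 121. -376.   -0.] hi [ 230. -216.   66.]
knob 0.75 [465. 189.] 1420 med [ 540. -661.    7.] lo [ 492. -745.    1.] hi [ 590. -586.   66.]
handle 0.74 [468. 186.] 1382 med [ 540. -660.    7.] lo [ 492. -745.    1.] hi [ 588. -587.   66.]
handle 0.6 [358. 163.] 741 med [ 618. -277.    7.] lo [ 575. -325.    1.] hi [ 656. -231.   39.]
handle 0.57 [360. 291.] 1528 med [ 177. -292.    6.] lo [ 122. -376.   -0.] hi [ 231. -216.   66.]
box 0.82 [220. 176.] 2503 med [551. 187.  26.] lo [454. 106.   0.] hi [637. 244.  99.]
box 0.29 [181. 248.] 192 med [313. 307.  22.] lo [284. 281.   2.] hi
[... 3094 characters left out ...]
217.] 2668 med [ 715. -340.   96.] lo [ 647. -375.   10.] hi [ 818. -179.  103.]
loupe 0.17 [371. 230.] 582 med [ 623. -283.    9.] lo [ 574. -327.    2.] hi [ 658. -231.   63.]
gemtray 0.5 [371. 184.] 122 med [702. -42.  15.] lo [671. -82.   1.] hi [740. -33.  24.]
pin 0.85 [288. 193.] 322 med [385. -34.  26.] lo [343. -59.   2.] hi [427.  27.  35.]
pin 0.22 [320. 152.] 1736 med [546. 136.  61.] lo [451. 100.  11.] hi [642. 247.  99.]
graver 0.56 [257. 147.] 110 med [315. 304.  20.] lo [287. 278.   0.] hi [368. 360.  31.]
cup 0.71 [289. 195.] 304 med [384. -34.  27.] lo [342. -60.   4.] hi [427.   2.  35.]
cup 0.43 [341. 132.] 166 med [685. 336.  47.] lo [656. 316.  13.] hi [708. 383.  64.]
```

View pics/topz1.png

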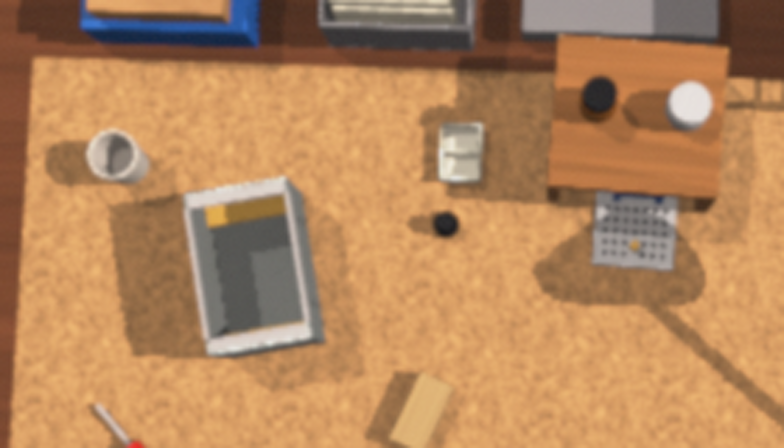

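View pics/sidez1.png

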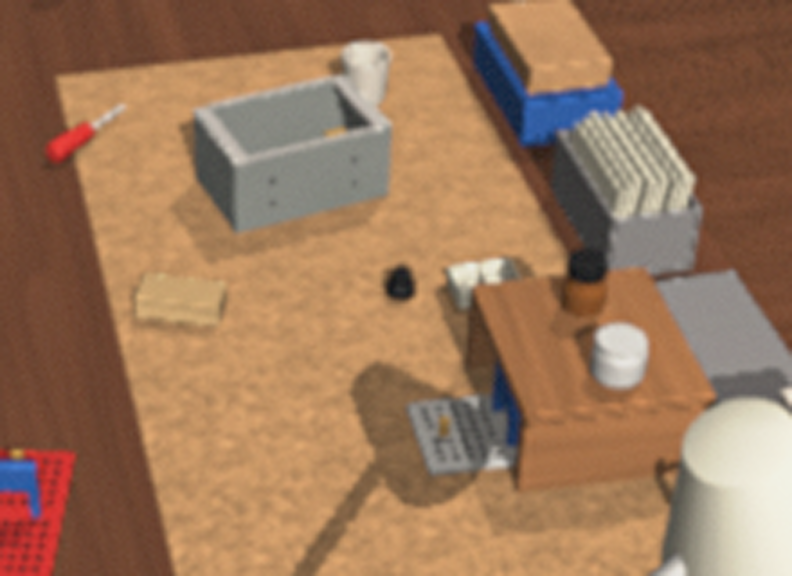

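```bash
cat >> h.py <<'E'
def rect(P2):
    (c,(w,h),a)=cv2.minAreaRect(P2.astype(np.float32)); 
    if w<h: w,h,a=h,w,a+90
    return np.round(c,1),round(w,1),round(h,1),round((a+90)%180-90,1)
E
python3 - <<'E'
from h import *
d={c:dict(np.load(c+'0.npz')) for c in ['top','side','wrist']}
print('wristcam',np.round(d['wrist']['cam_to_world'],3).tolist(), d['wrist']['intrinsics'][0,0])
for c in ['top','side']:
    W=cloud(d[c]); f=d[c]['frame'].astype(int)
    X,Y,Z=W[...,0],W[...,1],W[...,2]
    bx=(X>430)&(X<660)&(Y>80)&(Y<270)
    m=bx&(Z>86)&(Z<106); print(c,'boxrim',m.sum(),rect(W[m][:,:2]),np.median(Z[m]))
    led=bx&(f[...,0]>f[...,2]+50)&(Z>18)&(Z<60); print('ledge px',led.sum(), np.round(np.percentile(Z[led],[5,25,50,75,95]),1), np.round(W[led].mean(0)))
    m=(X>600)&(X<860)&(Y>-400)&(Y<-140)&(Z>88)&(Z<108); print('riser',m.sum(),rect(W[m][:,:2]),np.median(Z[m]))
    gr=(X>550)&(X<670)&(Y>-340)&(Y<-210)
    sat=f.max(-1)-f.min(-1)
    m=gr&(sat<30)&(Z<20)&(Z>2); print('plate',m.sum(),rect(W[m][:,:2]),np.median(Z[m]))
    m=gr&(X<640)&(Z>14)&(Z<40); print('knob by Z',m.sum(),np.round(W[m].mean(0),1),np.round(W[m].max(0),1))
    m=gr&(X<640)&(f[...,0]>f[...,2]+60)&(np.abs(Y+276)<30)&(X>580); print('knob by colour',m.sum(),np.round(W[m].mean(0),1), np.argwhere(m).mean(0) if m.any() else 0)
    m=gr&(f[...,2]>f[...,0]+20); print('blue',m.sum(),np.round(W[m].mean(0),1),np.round(W[m].min(0)),np.round(W[m].max(0)))
# tall stuff near workspace
W=cloud(d['side']);m=(W[...,2]>150)&(W[...,0]>350)&(W[...,0]<800)&(abs(W[...,1])<450);print(m.sum(),np.nanmax(np.where(m,W[...,2],0)))
if m.any(): print(np.round(np.percentile(W[m],[0,25,50,75,100],axis=0)))
E
```

```text
wristcam [[0.319, 0.9, 0.296, 130.913], [0.948, -0.303, -0.101, 641.837], [-0.001, 0.313, -0.95, 372.59], [0.0, 0.0, 0.0, 1.0]] 346.6361070010517
top boxrim 633 (array([547.6, 177.2]), 190.9, 123.6, 11.4) 94.92816253333262
ledge px 208 [21.4 25.3 27.2 29.1 32.4] [620. 199.  27.]
riser 2943 (array([ 736.3, -270.2]), 200.8, 181.6, 86.9) 97.85048075716759
plate 663 (array([ 616.5, -277.2]), 99.4, 91.2, 87.3) 6.886306914623447
knob by Z 10 [ 595.8 -278.5   23.6] [ 599.3 -272.1   26.2]
knob by colour 8 [ 595.1 -276.1   24.6] [167.125 356.125]
blue 2 [ 651.4 -278.9   31. ] [ 651. -305.   29.] [ 652. -253.   33.]
side boxrim 422 (array([548.8, 175.6]), 195.2, 138.4, 11.1) 94.35276124507368
ledge px 14 [23.2 26.6 30.6 40.5 51.7] [631. 205.  34.]
riser 1737 (array([ 737.1, -273.1]), 210.2, 183.7, 87.0) 98.91688638987466
plate 474 (array([ 616.7, -270.7]), 120.4, 93.0, 88.0) 8.393631755060483
knob by Z 20 [ 603.5 -277.3   20.5] [ 631.3 -250.8   32.7]
knob by colour 7 [ 595.1 -280.    23.7] [227.14285714 362.85714286]
blue 72 [ 653.8 -288.2   39. ] [ 649. -317.    8.] [ 662. -250.   69.]
70 160.4612164863422
[[ 729. -249.  150.]
 [ 739. -236.  152.]
 [ 746. -227.  154.]
 [ 754. -219.  156.]
 [ 767. -203.  160.]]
```

Request:
step_arm(linear=[[-724,647,80],[-724,647,80],[-724,647,80],[-724,647,80],[-724,647,80],[-724,647,80],[-724,647,80],[-724,647,80]], yaw=[-0.28,-0.28,-0.28,-0.28,-0.28,-0.28,-0.28,-0.28], gripper=[-0.2,-0.2,-0.2,-0.2,-0.2,-0.2,-0.2,-0.2])

```text
clock: 2.32
eef_pos: [338.7, 308.9, 229.1]
tool_rot: [3.141, -0.001, 1.526]
force: [1.2, 0.4, -0.5]
width: 34.0
```

Request:
step_arm(linear=[[-574,277,50],[-574,277,50],[-574,277,50],[-574,277,50],[-574,277,50],[-574,277,50],[-574,277,50],[-574,277,50]], yaw=[0,0,0,0,0,0,0,0], gripper=[-0.2,-0.2,-0.2,-0.2,-0.2,-0.2,-0.2,-0.2])

```text
clock: 2.98
eef_pos: [469.7, 3.1, 203.0]
tool_rot: [3.141, -0.0, 1.526]
force: [1.2, 1.1, 0.7]
width: 34.4
```

Request:
step_arm(linear=[[-275,113,53],[-275,113,53],[-275,113,53],[-275,113,53],[-275,113,53],[-275,113,53],[-275,113,53],[-275,113,53]], yaw=[0,0,0,0,0,0,0,0], gripper=[-0.2,-0.2,-0.2,-0.2,-0.2,-0.2,-0.2,-0.2])

```text
clock: 3.65
eef_pos: [569.7, -283.5, 148.8]
tool_rot: [3.14, 0.006, 1.518]
force: [0.4, -1.4, 0.8]
width: 34.2
```

Run:
```python
from h import *
im=cams.get_image('wrist'); save('w1',im['frame']); np.savez('w1.npz',**im)
s=ctrl.read_state(); print(s['clock'],s['eef_pos'],s['tool_rot'],s['width'],np.round(s['qpos'],2))
```

```text
3.7 [ 569.45940532 -282.49220921  148.70315013] [3.14082373 0.00465162 1.51807073] 34.012702886222456 [ 0.44  0.73 -0.04  1.66  0.05  0.75  1.89]
```

View pics/w1.png

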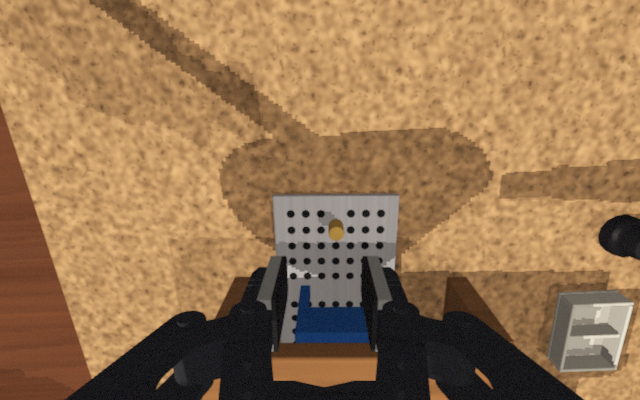

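The wrist view shows the grate end from (273,196) to (397,195), with the knob at (336,231) and the blue handle behind it under the riser board.

Run:
```python
from h import *
im=dict(np.load('w1.npz')); W=cloud(im); f=im['frame'].astype(int)
for p in [(336,225),(336,222),(336,233),(276,198),(395,198),(336,198),(300,345)]:
    print(p,np.round(W[p[1],p[0]],1),f[p[1],p[0]])
X,Y,Z=[W[...,i] for i in range(3)]
m=(X>560)&(X<630)&(Z>19)&(Z<30)&(Y<-250)&(Y>-300); v,u=np.nonzero(m); print('knobtop',m.sum(),W[m].mean(0),W[m].min(0),W[m].max(0),u.mean(),v.mean())
m=(X>560)&(X<625)&(Z>3)&(Z<12)&(Y<-200)&(Y>-340);print(rect(W[m][:,:2]),np.median(Z[m]))
# front edge line
pts=[]
for u in range(282,392,4):
    col=W[185:215,u]; 
    z=col[:,2]; i=np.argmax(z>4); pts.append(col[i,:2])
pts=np.array(pts); a=np.polyfit(pts[:,1],pts[:,0],1); print('edge slope',a, np.degrees(np.arctan(a[0])))
m=(X>640)&(X<665)&(f[...,2]>f[...,0]+40)&(Z>60)&(Z<80);print(m.sum(),W[m].mean(0) if m.any() else 0)
m=(X>600)&(X<700)&(Z>92)&(Z<105)&(abs(Y+270)<60);print('riser front',W[m].min(0) if m.any() else 0, m.sum())
```

```text
(336, 225) [ 587.5 -275.4   20.1] [102  77  30]
(336, 222) [ 587.7 -275.2   13.2] [103  77  34]
(336, 233) [ 592.8 -275.7   23. ] [170 131  59]
(276, 198) [ 568.1 -321.5    5.4] [157 151 146]
(395, 198) [ 572.8 -228.1    5.7] [159 151 148]
(336, 198) [ 570.7 -274.3    4.8] [160 153 149]
(300, 345) [ 641.8 -302.3   85.4] [77 50 36]
knobtop 204 [ 592.5474631  -275.32124888   23.08941765] [ 587.06805496 -281.06424889   19.2033016 ] [ 598.39709345 -269.474362     25.31157855] 336.5147058823529 232.69117647058823
(array([ 597.1, -275.4]), 100.2, 58.3, 87.9) 5.634549351788905
edge slope [3.63664061e-02 5.78652035e+02] 2.0827237658691775
1167 [ 650.44123264 -282.43195887   65.89279077]
riser front [ 640.6004797  -319.08405216   92.00986128] 3270
```

Request:
step_arm(linear=[[8,20,20],[8,20,40],[8,20,60],[8,20,70],[8,20,70]], yaw=[0,0,0,0,0], gripper=[-0.2,-0.2,-0.2,-0.2,-0.2])

```text
clock: 4.12
eef_pos: [588.1, -265.9, 77.5]
tool_rot: [-3.137, -0.002, 1.527]
force: [-0.1, -0.3, 0.4]
width: 34.0
```

Request:
step_arm(linear=[[-9,2,10],[-9,2,20],[-9,2,30],[-9,2,40],[-9,2,43],[-9,2,43]], yaw=[0,0,0,0,0,0], gripper=[-0.2,-0.2,-0.2,-0.2,-0.2,-0.2])

```text
clock: 4.62
eef_pos: [590.7, -276.0, 35.5]
tool_rot: [-3.139, -0.001, 1.526]
force: [0.6, 0.9, 0.5]
width: 34.1
```

Run:
```python
from h import *
im=cams.get_image('wrist'); save('w2',im['frame']); np.savez('w2.npz',**im)
s=ctrl.read_state(); print(s['clock'],s['eef_pos'],s['tool_rot'],s['width'],s['force'])
```

```text
4.6667 [ 591.23085798 -276.23724853   36.29978226] [-3.14065665e+00 -5.60255607e-04  1.52612739e+00] 34.295605774016245 [ 0.23230552 -0.1704292  -0.02259438]
```

View pics/w2.png

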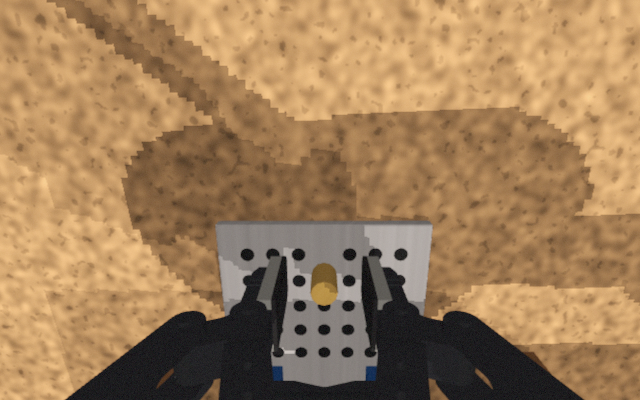

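The knob at (323,285) is centred between the pads. I'll close on it.

Request:
step_arm(linear=[[0,0,1],[0,0,1],[0,0,1],[0,0,1],[0,0,1],[0,0,1]], yaw=[0,0,0,0,0,0], gripper=[-1,-1,-1,-1,-1,-1])

```text
clock: 5.17
eef_pos: [591.9, -276.7, 36.4]
tool_rot: [3.141, 0.0, 1.526]
force: [-0.7, 1.6, 4.2]
width: 8.7
```

Run:
```python
from h import *
im=cams.get_image('wrist'); save('w3',im['frame'])
s=ctrl.read_state(); print(s['clock'],s['eef_pos'],s['tool_rot'],s['width'],s['force'])
```

```text
5.2167 [ 591.86015158 -276.63219559   36.39242177] [3.14083606e+00 1.77776570e-04 1.52604985e+00] 8.54004491555272 [-0.03297181  0.62904484  4.58838718]
```

View pics/w3.png

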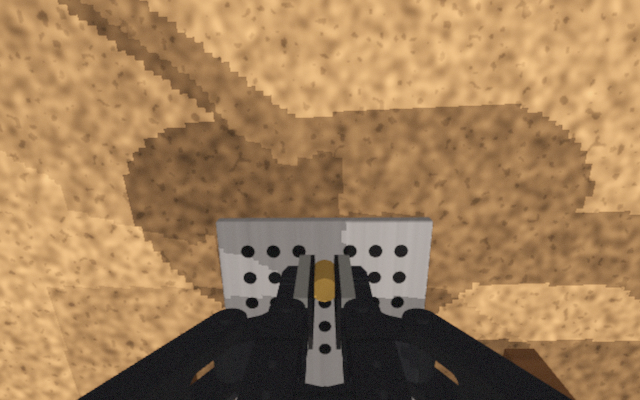

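Request:
step_arm(linear=[[0,-4,-0.5],[0,-12,-0.5],[0,-24,-0.5],[0,-38,-0.5],[0,-52,-0.5],[0,-66,-0.5],[0,-80,-0.5],[0,-80,-0.5]], yaw=[0,0,0,0,0,0,0,0], gripper=[-1,-1,-1,-1,-1,-1,-1,-1])

```text
clock: 5.88
eef_pos: [507.5, -273.1, 36.4]
tool_rot: [-3.137, -0.001, 1.524]
force: [-5.1, 1.0, 5.3]
width: 8.7
```

Run:
```python
from h import *
im=cams.get_image('side'); save('s4',cv2.resize(im['frame'][110:270,240:460],None,fx=3.6,fy=3.6,interpolation=cv2.INTER_CUBIC))
s=ctrl.read_state(); print(s['clock'],s['eef_pos'],s['tool_rot'],s['width'],s['force'])
```

```text
5.9333 [ 507.85984922 -273.09587355   36.36106606] [-3.13571135e+00 -8.60035858e-04  1.52440431e+00] 8.697524234206423 [-6.06745083  1.43156525  5.86192451]
```

View pics/s4.png

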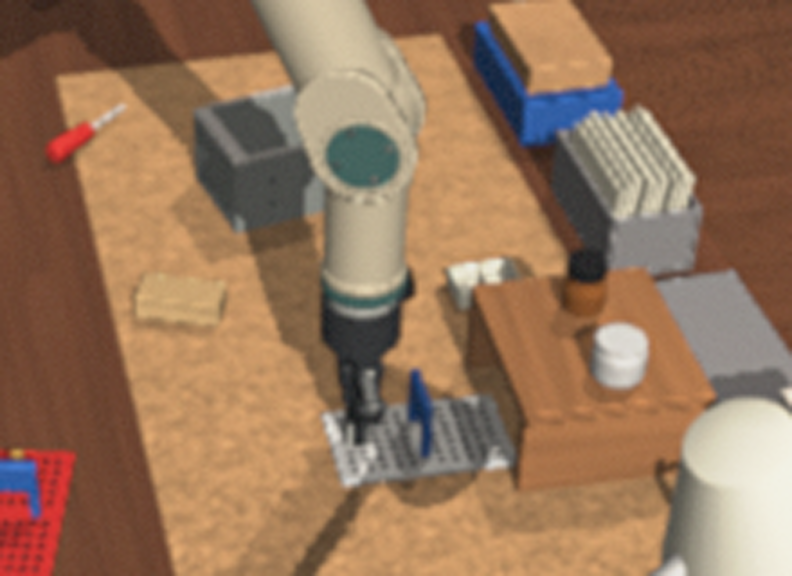

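The grate is following and its handle, at (420,415) in the zoom, is already out from under the riser. I'll pull it further.

Request:
step_arm(linear=[[0,-10,0],[0,-22,0],[0,-36,0],[0,-50,0],[0,-64,0],[0,-78,0],[0,-86,0],[0,-86,0]], yaw=[0,0,0,0,0,0,0,0], gripper=[-1,-1,-1,-1,-1,-1,-1,-1])

```text
clock: 6.6
eef_pos: [424.0, -269.3, 36.4]
tool_rot: [-3.139, -0.0, 1.525]
force: [-3.3, -0.6, 3.6]
width: 8.9
```

Request:
step_arm(linear=[[0,0,0],[0,0,0],[0,0,0],[0,0,-30],[0,0,-60],[0,0,-90],[0,0,-110],[0,0,-110]], yaw=[0,0,0,0,0,0,0,0], gripper=[0,0,0.3,0.9,0.9,0.9,0.9,0.9])

```text
clock: 7.27
eef_pos: [428.6, -270.3, 150.2]
tool_rot: [3.134, 0.003, 1.526]
force: [0.1, 0.1, -0.4]
width: 81.3
```

Run:
```python
from h import *
s=ctrl.read_state(); print(s['clock'],s['eef_pos'],s['tool_rot'],s['width'],s['force'])
for c in ['wrist','top','side']:
    im=cams.get_image(c); np.savez(f'{c}5.npz',**im); save(c+'5',im['frame'])
    W=cloud(im); f=im['frame'].astype(int); X,Y,Z=[W[...,i] for i in range(3)]
    g=(X>350)&(X<610)&(Y>-350)&(Y<-190)
    m=g&(Z>3)&(Z<13)&(f.max(-1)-f.min(-1)<35); print(c,'plate',m.sum(),rect(W[m][:,:2]),np.median(Z[m]))
    m=g&(f[...,2]>f[...,0]+25)&(Z>60)&(Z<80); print('bar',m.sum(),rect(W[m][:,:2]) if m.sum()>5 else 0, np.round(W[m].mean(0),1), 'zmax',np.round(np.percentile(Z[m],90),1) if m.any() else 0)
    m=g&(X<470)&(Z>18)&(Z<32); print('knob',m.sum(),np.round(W[m].mean(0),1))
save('top5z',cv2.resize(cams.get_image('top')['frame'][80:300,130:410],None,fx=2.7,fy=2.7,interpolation=cv2.INTER_CUBIC))
```

```text
7.2667 [ 428.56139884 -270.34090575  150.18704584] [3.13434917 0.00347511 1.52637817] 81.28038950201523 [ 0.11305224  0.11979006 -0.37374813]
wrist plate 17949 (array([ 485.3, -270.9]), 169.7, 99.8, -2.4) 5.638392217728551
bar 1521 (array([ 484.9, -271. ]), 59.0, 10.4, 88.2) [ 483.5 -270.9   66.1] zmax 68.2
knob 214 [ 424.9 -268.3   23.1]
top plate 559 (array([ 488.7, -272.3]), 168.0, 100.2, -2.2) 6.9060134739008845
bar 18 (array([ 488.7, -251.7]), 19.9, 6.8, -86.6) [ 488.9 -252.1   67.6] zmax 70.1
knob 0 [nan nan nan]
side plate 841 (array([ 488.8, -273.5]), 172.3, 108.4, -2.5) 7.882635621802592
bar 38 (array([ 487.3, -275.8]), 65.4, 8.2, 89.9) [ 487.2 -279.4   68.4] zmax 73.4
knob 14 [ 428.4 -269.8   23.9]<stdin>:9: RuntimeWarning: Mean of empty slice.
  ret = um.true_divide(
```

View pics/wrist5.png

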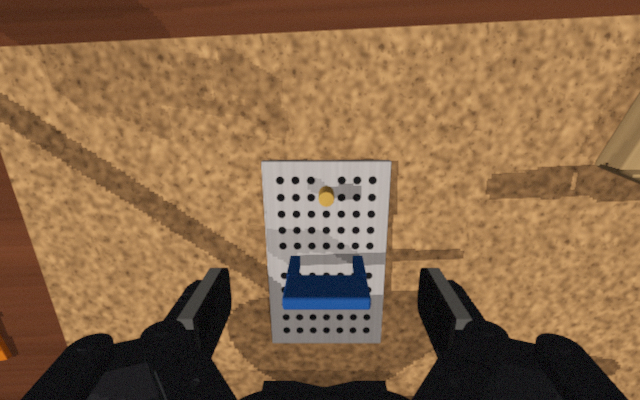

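View pics/side5.png

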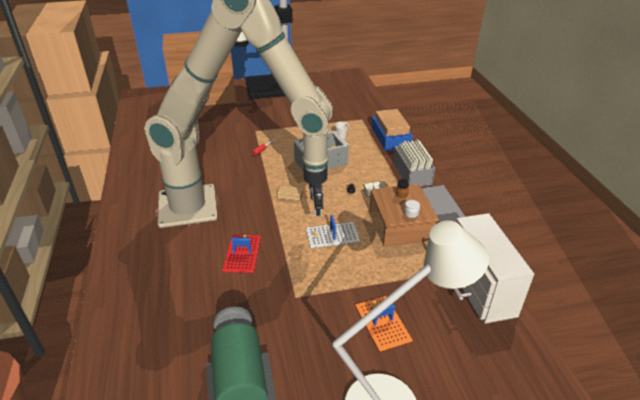

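The grate is flat, and a wrist fit of 170x100 mm puts its centre at about (487,-271). The knob is released. The tool can't be pitched, so I'll grip the handle across its 60 mm length (jaws along the grate's y). The grate can then pivot in the pads about y.

Request:
step_arm(linear=[[1,30,0],[1,58,0],[1,58,30],[1,58,60],[1,58,80],[1,58,90],[1,58,96],[1,58,96]], yaw=[0,0,0,0,0,0,0,0], gripper=[1,1,1,1,1,1,1,1])

```text
clock: 8.13
eef_pos: [482.8, -270.3, 48.8]
tool_rot: [-3.139, -0.001, 1.526]
force: [-0.1, -0.8, -0.8]
width: 85.4
```

Run:
```python
from h import *
im=cams.get_image('wrist'); save('w6',im['frame'])
s=ctrl.read_state(); print(s['clock'],s['eef_pos'],s['tool_rot'],s['width'],s['force'])
```

```text
8.1833 [ 483.50998964 -270.65873258   49.95695995] [-3.14076763e+00 -4.00670195e-04  1.52597987e+00] 85.67490292099691 [ 0.29937831 -0.77125382  1.18184354]
```

View pics/w6.png

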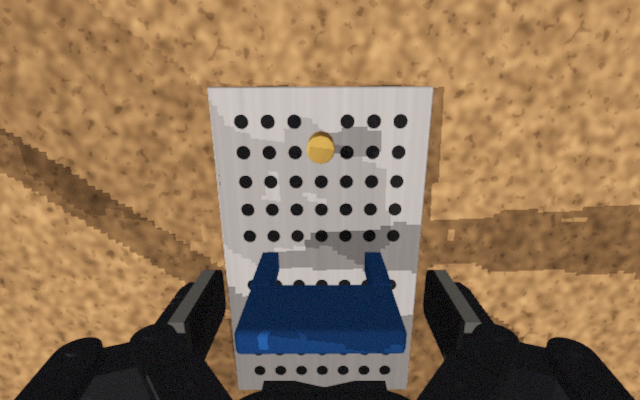

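Request:
step_arm(linear=[[0,3,-3],[0,3,-3],[0,3,-3],[0,3,-3],[0,3,-3],[0,3,-3]], yaw=[0,0,0,0,0,0], gripper=[1,-1,-1,-1,-1,-1])

```text
clock: 8.68
eef_pos: [487.6, -271.4, 55.0]
tool_rot: [3.139, 0.001, 1.526]
force: [-0.9, -0.2, 6.4]
width: 58.8
```

Run:
```python
from h import *
im=cams.get_image('wrist'); save('w7',im['frame'])
s=ctrl.read_state(); print(s['clock'],s['eef_pos'],s['tool_rot'],s['width'],s['force'])
```

```text
8.7333 [ 487.63437088 -271.40179318   54.97074836] [3.13899865e+00 1.16981591e-03 1.52592798e+00] 59.24326584962207 [-0.64225042 -0.23279998  6.85821704]
```

View pics/w7.png

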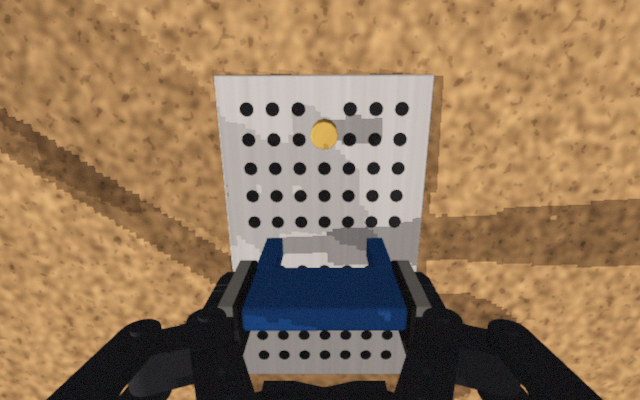

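Request:
step_arm(linear=[[0,0,-5],[0,0,-15],[0,0,-30],[0,0,-50],[0,0,-80],[0,0,-110],[0,0,-140],[0,0,-140]], yaw=[0,0,0,0,0,0,0,0], gripper=[-1,-1,-1,-1,-1,-1,-1,-1])

```text
clock: 9.4
eef_pos: [489.5, -272.4, 199.6]
tool_rot: [3.132, 0.004, 1.526]
force: [0.4, -0.5, -3.4]
width: 59.0
```

Run:
```python
from h import *
im=cams.get_image('wrist'); save('w8',im['frame']);np.savez('w8.npz',**im)
s=ctrl.read_state(); print(s['clock'],s['eef_pos'],s['tool_rot'],s['width'],s['force'],s['torque'])
W=cloud(im); f=im['frame'].astype(int); X,Y,Z=[W[...,i] for i in range(3)]
m=(f.max(-1)-f.min(-1)<35)&(f.min(-1)>80)&(Z>80)&(abs(X-487)<110)&(abs(Y+271)<60)
P=W[m]; 
for _ in range(3):
    A=np.c_[P[:,:2]-[487,-271],np.ones(len(P))]; c,*_=np.linalg.lstsq(A,P[:,2],rcond=None); r=P[:,2]-A@c; P=P[abs(r)<4]
print(len(P),c,rect(P[:,:2]))
im=cams.get_image('side'); save('s8',cv2.resize(im['frame'][110:270,240:460],None,fx=3.6,fy=3.6,interpolation=cv2.INTER_CUBIC))
```

```text
9.45 [ 488.36843784 -271.82884882  196.93316384] [3.13514759e+00 2.94921066e-03 1.52575976e+00] 59.258436841120755 [ 0.30909307  0.43732883 -3.10719662] [ 0.01624622 -0.04221859  0.02555657]
38711 [ 7.38743883e-03 -3.36802439e-03  1.50088316e+02] (array([ 488.4, -271.7]), 171.2, 100.2, -2.1)
```

View pics/s8.png

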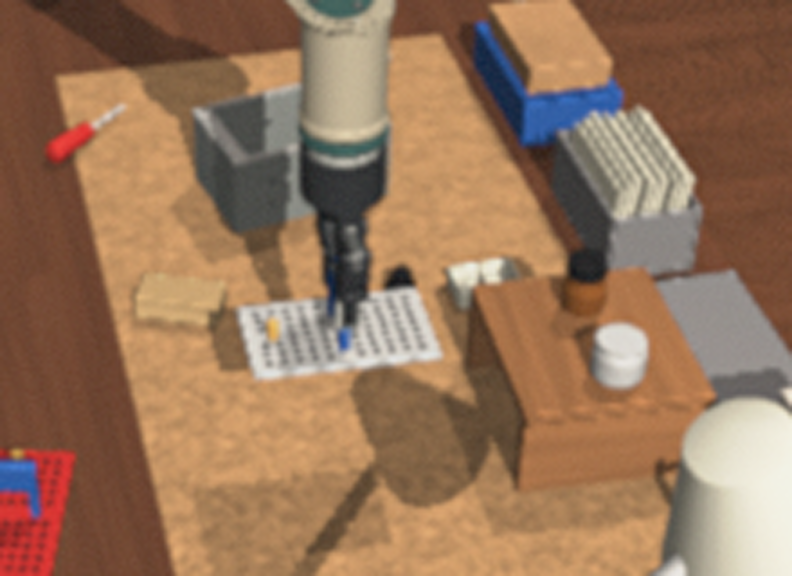

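View pics/w8.png

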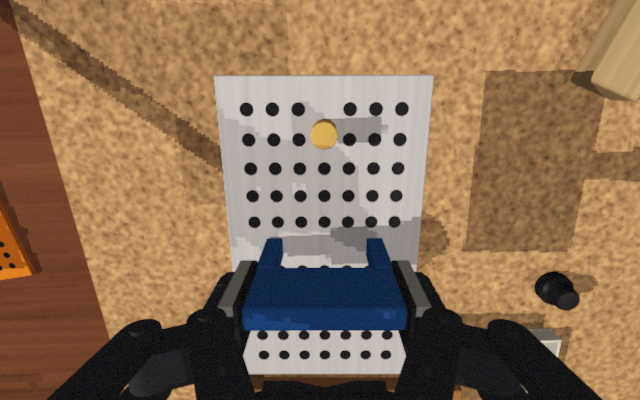

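The grate hangs level in the pads. The wrist plane fit puts its underside 53 mm below the TCP, and the weight reads about 3 N. Next I carry it over to the box.

Request:
step_arm(linear=[[8,0,-10],[28,1,-20],[58,2,-25],[92,4,-25],[126,5,-25],[160,7,-25],[194,8,-25],[228,10,-25]], yaw=[0,-0.01,-0.03,-0.06,-0.09,-0.12,-0.15,-0.18], gripper=[-1,-1,-1,-1,-1,-1,-1,-1])

```text
clock: 10.17
eef_pos: [505.1, -41.2, 217.4]
tool_rot: [-3.138, -0.001, 1.708]
force: [1.2, -0.4, -2.6]
width: 58.8
```

Request:
step_arm(linear=[[32,5,0],[64,10,0],[96,14,0],[128,19,0],[160,24,0],[186,28,0],[204,31,0],[209,31,0]], yaw=[-0.01,-0.02,-0.03,-0.04,-0.05,-0.06,-0.063,-0.063], gripper=[-1,-1,-1,-1,-1,-1,-1,-1])

```text
clock: 10.83
eef_pos: [507.7, 172.7, 217.4]
tool_rot: [-3.139, -0.003, 1.775]
force: [-0.6, 1.0, -4.3]
width: 58.8
```

Run:
```python
from h import *
s=ctrl.read_state(); print(s['clock'],s['eef_pos'],s['tool_rot'],s['width'],s['force'])
for c in ['wrist','side','top']:
    im=cams.get_image(c); save(c+'9',im['frame']);np.savez(c+'9.npz',**im)
    if c!='wrist': continue
    W=cloud(im); X,Y,Z=[W[...,i] for i in range(3)]
    m=(X>420)&(X<660)&(Y>80)&(Y<280)&(Z>88)&(Z<100); print(c,m.sum(),rect(W[m][:,:2]),np.median(Z[m]))
```

```text
10.8333 [507.67477591 172.72897278 217.41048069] [-3.13949116e+00 -2.68332671e-03  1.77527619e+00] 58.786340200535676 [-0.55393587  0.97812114 -4.29221041]
wrist 0 (array([0., 0.]), 0.0, 0.0, 0.0) nan
  return _methods._mean(a, axis=axis, dtype=dtype,
  ret = ret.dtype.type(ret / rcount)
```

View pics/wrist9.png

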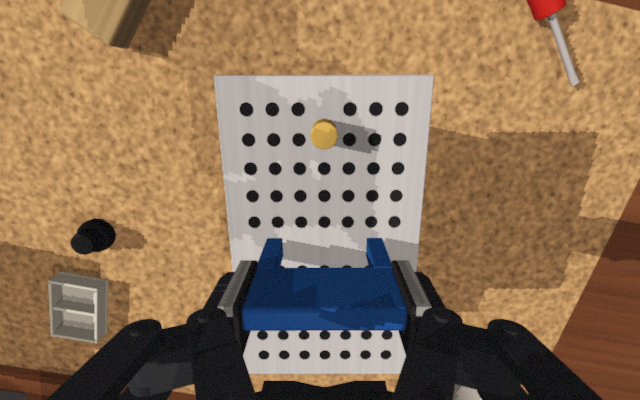

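View pics/side9.png

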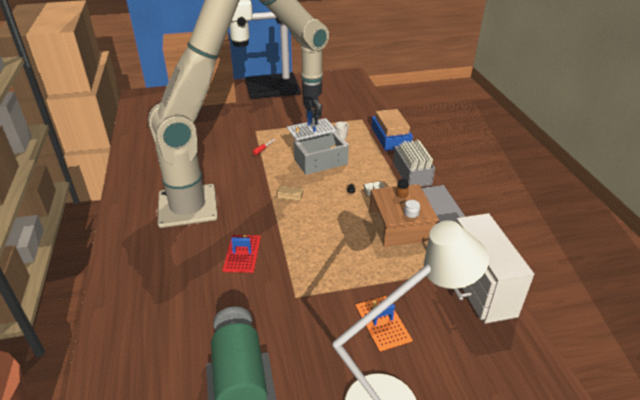

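The grate is level and hovers over the box. It hides the box from the wrist camera, so I'll lower it near the rim and check from the side.

Request:
step_arm(linear=[[-2,10,15],[-2.5,20,30],[-2.5,20,45],[-2.5,20,57],[-2.5,20,61],[-2.5,20,61]], yaw=[0.005,0.005,0.005,0.005,0.005,0.005], gripper=[-1,-1,-1,-1,-1,-1])

```text
clock: 11.48
eef_pos: [528.6, 166.9, 156.1]
tool_rot: [-3.138, 0.002, 1.762]
force: [-0.9, 0.0, -2.7]
width: 59.0
```

Run:
```python
from h import *
s=ctrl.read_state(); print(s['clock'],s['eef_pos'],s['tool_rot'],s['width'],s['force'])
for c in ['side','top']:
    im=cams.get_image(c);np.savez(c+'10.npz',**im)
    f=im['frame']
    save(c+'10',cv2.resize(f[90:210,250:410] if c=='side' else f[80:260,130:330],None,fx=4.5 if c=='side' else 3.2,fy=4.5 if c=='side' else 3.2,interpolation=cv2.INTER_CUBIC))
```

```text
11.4833 [528.57166292 166.88941002 156.09871567] [-3.13791607e+00  1.51016327e-03  1.76156320e+00] 58.98747243833496 [-0.89607014  0.03836856 -2.66572384]
```

View pics/side10.png

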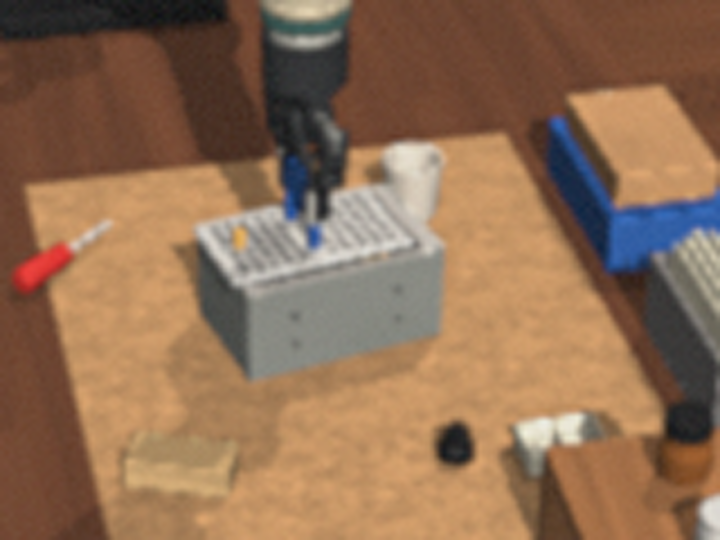

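View pics/top10.png

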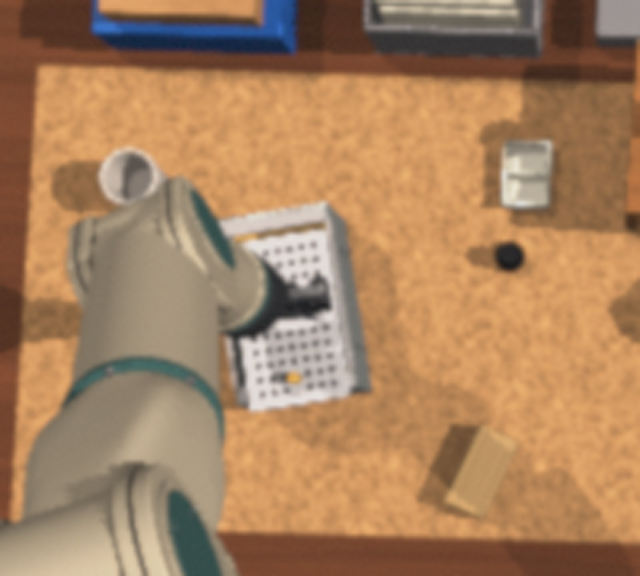

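Run:
```python
from h import *
a=np.radians(11.3); R=np.array([[np.cos(a),np.sin(a)],[-np.sin(a),np.cos(a)]]); C=np.array([547.,178])
for c in ['top','side']:
    d=dict(np.load(c+'10.npz')); W=cloud(d); f=d['frame'].astype(int); X,Y,Z=[W[...,i] for i in range(3)]
    g=(X>400)&(X<680)&(Y>80)&(Y<280)
    st=(W[...,:2]-C)@R.T
    low=(f.max(-1)-f.min(-1)<40)
    m=g&low&(Z>99)&(Z<115)&(st[...,0]<-20)&(st[...,0]>-125)&(abs(st[...,1])<75)
    print(c,'plate',m.sum(),np.round(np.percentile(st[m],[1,99],axis=0),1).tolist(),np.median(Z[m]),rect(st[m]))
    d0=dict(np.load(c+'0.npz')); W0=cloud(d0); Z0=W0[...,2]; st0=(W0[...,:2]-C)@R.T
    m=(Z0>89)&(Z0<100)&(abs(st0[...,0])<120)&(abs(st0[...,1])<85)
    print('rim',np.round(np.percentile(st0[m],[1,99],axis=0),1).tolist(),rect(st0[m]))
    # robust: median v of long walls
    for sgn in (-1,1):
        k=m&(abs(st0[...,0])<60)&(st0[...,1]*sgn>30); print('  wall',sgn,k.sum(),np.round(np.median(st0[k][:,1]),1), np.round(np.polyfit(st0[k][:,0],st0[k][:,1],1),3))
        k=m&(abs(st0[...,1])<45)&(st0[...,0]*sgn>60); print('  end',sgn,k.sum(),np.round(np.percentile(st0[k][:,0],[2,50,98]),1), np.round(np.polyfit(st0[k][:,1],st0[k][:,0],1),3))
```

```text
top plate 774 [[-103.5, -57.1], [-20.9, 41.9]] 108.8309683386725 (array([-62.3,  -3.3]), 117.6, 84.0, -89.9)
rim [[-94.4, -61.9], [94.9, 59.8]] (array([ 0.6, -0.7]), 190.8, 123.5, 0.5)
  wall -1 55 -60.0 [ 8.0000e-03 -5.9738e+01]
  end -1 150 [-94.7 -86.1 -77.2] [-3.0000e-03 -8.5959e+01]
  wall 1 74 56.3 [3.0000e-03 5.6615e+01]
  end 1 157 [77.1 85.8 95. ] [-5.0000e-03  8.5972e+01]
side plate 285 [[-102.7, -68.6], [-21.3, 42.2]] 109.34534143425799 (array([-62.4,  -8.3]), 124.7, 84.4, 89.0)
rim [[-94.6, -67.9], [97.4, 63.3]] (array([ 1.3, -2. ]), 195.2, 136.9, -0.3)
  wall -1 68 -61.4 [ 1.5000e-02 -6.1498e+01]
  end -1 64 [-95.7 -85.6 -73.4] [ 7.0000e-03 -8.5009e+01]
  wall 1 60 54.7 [1.0000e-03 5.5007e+01]
  end 1 49 [76.7 86.6 98.8] [1.4000e-02 8.7343e+01]
```

Request:
step_arm(linear=[[3,-1,0],[5,-1,2],[5,-1,5],[5,-1,8],[5,-1,10],[5,-1,12],[5,-1,13],[5,-1,13]], yaw=[-0.008,-0.008,-0.008,-0.008,-0.008,-0.008,-0.008,-0.008], gripper=[-1,-1,-1,-1,-1,-1,-1,-1])

```text
clock: 12.25
eef_pos: [529.7, 174.7, 146.1]
tool_rot: [3.137, -0.001, 1.772]
force: [0.9, 0.6, 7.6]
width: 59.1
```

```bash
cat >> h.py <<'E'
def tilt(name=None):
    s=ctrl.read_state(); p=np.array(s['eef_pos']); psi=s['tool_rot'][2]
    im=cams.get_image('wrist')
    if name: save(name,im['frame'])
    W=cloud(im); f=im['frame'].astype(int)
    u=np.array([np.sin(psi),-np.cos(psi)]); v=np.array([np.cos(psi),np.sin(psi)])
    s_=(W[...,:2]-p[:2])@u; t_=(W[...,:2]-p[:2])@v; z_=W[...,2]-p[2]
    m=(f.max(-1)-f.min(-1)<40)&(f.min(-1)>70)&(s_<-15)&(s_>-110)&(abs(t_)<42)&(z_>-75)&(z_<20)
    P=np.c_[s_[m],t_[m],z_[m]]
    for _ in range(5):
        A=np.c_[P[:,0],P[:,1],np.ones(len(P))]; c,*_=np.linalg.lstsq(A,P[:,2],rcond=None); r=P[:,2]-A@c
        P=P[abs(r)<max(2.5,2*np.median(abs(r)))]
    C=np.array([547.4,176.0]); a=np.radians(11.5); ub=np.array([np.cos(a),np.sin(a)]); vb=np.array([-np.sin(a),np.cos(a)])
    th=np.degrees(np.arctan(-c[0])); near=P[:,0].min()
    print('t',round(s['clock'],2),'box s,t,z',np.round([(p[:2]-C)@ub,(p[:2]-C)@vb,p[2]],1),'psi',round(psi,3),'F',np.round(s['force'],1),'T',np.round(s['torque'],2),'w',round(s['width'],1))
    print('tilt deg',round(th,2),'roll',round(np.degrees(np.arctan(c[1])),2),'perp dist TCP->top',round(-c[2]*np.cos(np.radians(th)),1),'near end s',round(near,1),'n',len(P))
    return im
E
python3 -c "
from h import *
tilt('w11')"
```

```text
t 12.25 box s,t,z [-17.6   2.2 146.1] psi 1.772 F [0.9 0.6 7.6] T [-0.13  0.31  0.05] w 59.1
tilt deg 2.54 roll 0.04 perp dist TCP->top 49.3 near end s -89.0 n 23033
```

View pics/w11.png

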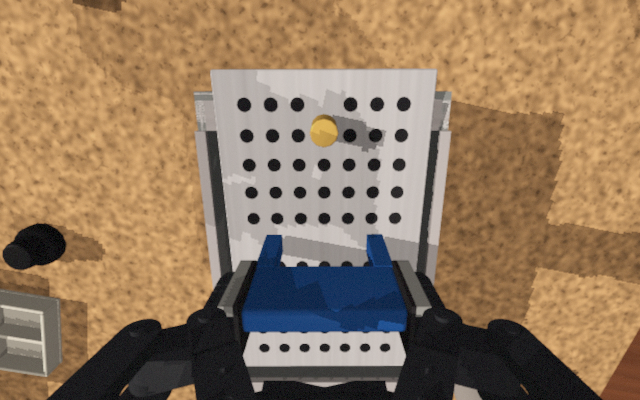

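Contact with the near lip is made: a 10 N load and the grate is starting to pivot (2.5°), roughly centred between the walls. I'll keep lowering to increase the tilt.

Request:
step_arm(linear=[[0,0,2],[0,0,4],[0,0,6],[0,0,8],[0,0,10],[0,0,10]], yaw=[0,0,0,0,0,0], gripper=[-1,-1,-1,-1,-1,-1])

```text
clock: 12.8
eef_pos: [535.1, 175.8, 137.9]
tool_rot: [3.125, -0.002, 1.771]
force: [8.0, 0.5, 10.2]
width: 58.9
```

```bash
python3 -c "
from h import *
tilt('w12')"
```

```text
t 12.8 box s,t,z [-12.1   2.2 137.9] psi 1.771 F [ 8.   0.5 10.2] T [ 0.11 -1.35  0.07] w 58.9
tilt deg 9.25 roll 0.02 perp dist TCP->top 48.7 near end s -94.1 n 26978
```

View pics/w12.png

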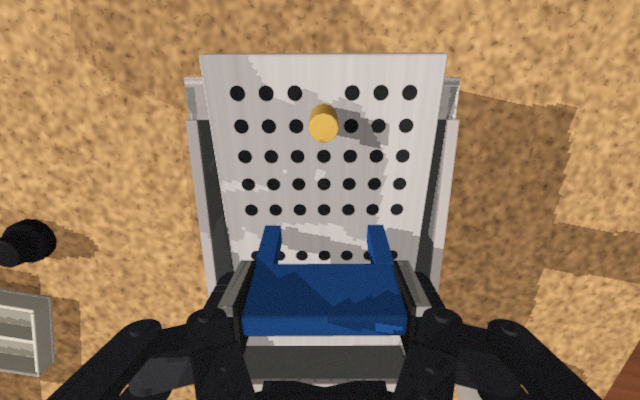

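Request:
step_arm(linear=[[0,2,2],[0,4,4],[0,6,6],[0,8,8],[0,11,10],[0,14,12],[0,14,12]], yaw=[0,0,0,0,0,0,0], gripper=[-1,-1,-1,-1,-1,-1,-1])

```text
clock: 13.43
eef_pos: [542.6, 177.2, 123.3]
tool_rot: [3.139, -0.0, 1.772]
force: [0.9, 0.3, 7.0]
width: 59.2
```

```bash
python3 -c "
from h import *
tilt('w13')"
```

```text
t 13.43 box s,t,z [ -4.5   2.1 123.3] psi 1.772 F [0.9 0.3 7. ] T [-0.07  0.59  0.06] w 59.2
tilt deg 20.51 roll 0.05 perp dist TCP->top 48.3 near end s -99.6 n 32926
```

View pics/w13.png

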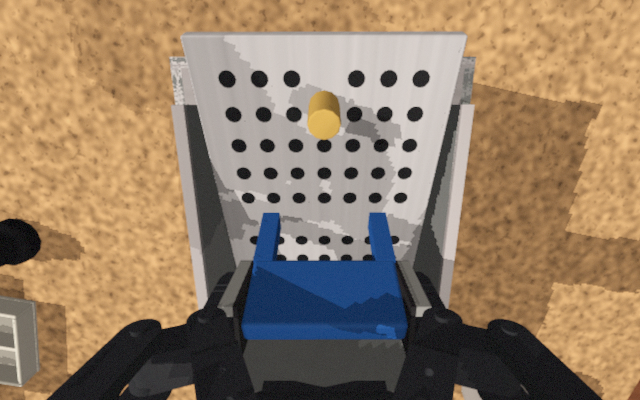

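Request:
step_arm(linear=[[0,3,-1],[0,6,-2],[0,10,-2],[0,14,-2],[0,18,-2],[0,22,-2],[0,22,-2]], yaw=[0,0,0,0,0,0,0], gripper=[-1,-1,-1,-1,-1,-1,-1])

```text
clock: 14.07
eef_pos: [564.0, 181.3, 124.2]
tool_rot: [3.141, -0.0, 1.772]
force: [0.0, 0.2, -3.7]
width: 59.1
```

```bash
python3 -c "
from h import *
tilt('w14')
im=cams.get_image('side');f=im['frame']
save('s14',cv2.resize(f[90:210,250:410],None,fx=4.5,fy=4.5,interpolation=cv2.INTER_CUBIC))"
```

```text
t 14.07 box s,t,z [ 17.3   1.9 124.2] psi 1.772 F [ 0.   0.2 -3.7] T [ 0.03 -0.12  0.01] w 59.1
tilt deg 19.83 roll 0.04 perp dist TCP->top 48.3 near end s -99.2 n 32443
```

View pics/w14.png

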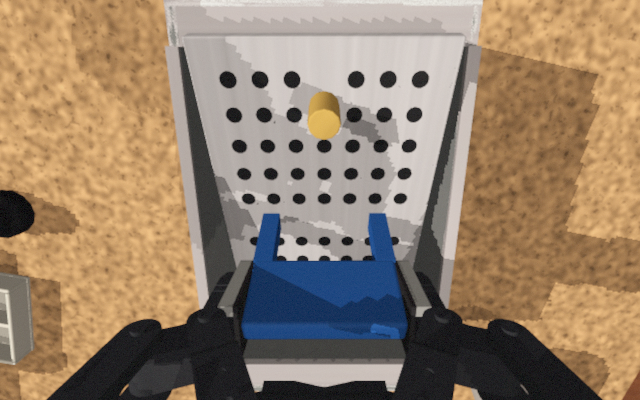

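View pics/s14.png

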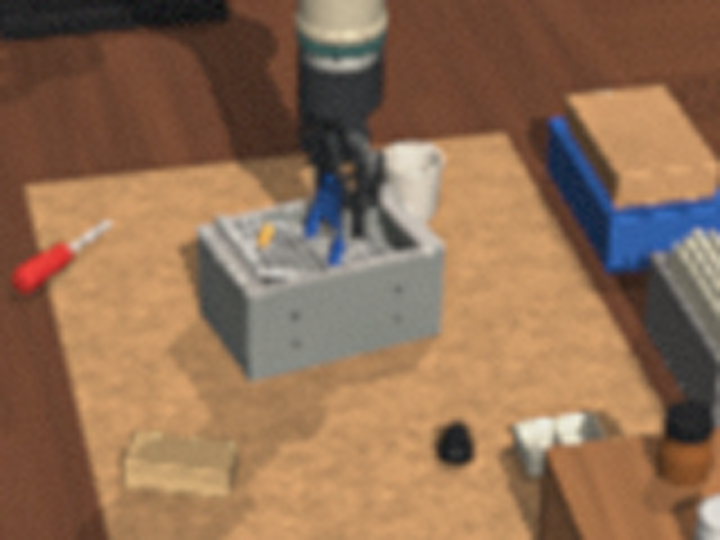

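The tilt is holding at 19.8°. The far end is about at the far lip, and the near end has 4 mm left on the lip. I'll push gently toward the far wall to feel for it.

Request:
step_arm(linear=[[0,2,0],[0,4,0],[0,5,0],[0,6,0],[0,7,0],[0,8,0],[0,8,0]], yaw=[0,0,0,0,0,0,0], gripper=[-1,-1,-1,-1,-1,-1,-1])

```text
clock: 14.75
eef_pos: [570.9, 182.8, 124.4]
tool_rot: [3.141, -0.0, 1.772]
force: [0.1, -0.5, -2.7]
width: 59.1
```

```bash
python3 -c "
from h import *
tilt()"
```

```text
t 14.75 box s,t,z [ 24.4   1.9 124.4] psi 1.772 F [ 0.1 -0.5 -2.7] T [ 0.   -0.06  0.01] w 59.1
tilt deg 19.87 roll 0.03 perp dist TCP->top 48.3 near end s -99.2 n 32302
```

Request:
step_arm(linear=[[0,1,0],[0,2,0],[0,3,0],[0,4,0],[0,5,0],[0,5,0]], yaw=[0,0,0,0,0,0], gripper=[-1,-1,-1,-1,-1,-1])

```text
clock: 15.3
eef_pos: [574.3, 183.4, 124.1]
tool_rot: [-3.138, 0.0, 1.772]
force: [-3.6, -0.3, -1.1]
width: 59.2
```

The far wall is felt at s≈27.8, within 1 mm of prediction. I'll back off 2 mm and lower slowly to feel the far ledge.

Request:
step_arm(linear=[[0,-2,1],[0,-2,2.5],[0,-2,4],[0,-2,5.5],[0,-2,7],[0,-2,8],[0,-2,8]], yaw=[0,0,0,0,0,0,0], gripper=[-1,-1,-1,-1,-1,-1,-1])

```text
clock: 15.88
eef_pos: [573.8, 183.3, 116.1]
tool_rot: [3.141, -0.0, 1.772]
force: [-0.6, 0.4, -3.0]
width: 59.2
```

Request:
step_arm(linear=[[0,0,1],[0,0,2],[0,0,3],[0,0,4],[0,0,4]], yaw=[0,0,0,0,0], gripper=[-1,-1,-1,-1,-1])

```text
clock: 16.3
eef_pos: [573.8, 183.3, 112.2]
tool_rot: [3.141, -0.0, 1.772]
force: [-0.6, 0.5, -2.9]
width: 59.3
```

```bash
python3 -c "
from h import *
tilt('w16')"
```

```text
t 16.3 box s,t,z [ 27.3   1.9 112.2] psi 1.772 F [-0.6  0.5 -2.9] T [ 0.02 -0.08 -0.01] w 59.3
tilt deg 19.84 roll 0.03 perp dist TCP->top 48.3 near end s -99.5 n 31984
```

Request:
step_arm(linear=[[0,-0.5,1],[0,-0.5,2],[0,-0.5,3],[0,-0.5,4],[0,-0.5,4]], yaw=[0,0,0,0,0], gripper=[-1,-1,-1,-1,-1])

```text
clock: 16.77
eef_pos: [573.1, 183.2, 108.1]
tool_rot: [-3.141, 0.0, 1.772]
force: [-0.6, -0.4, -3.8]
width: 58.8
```

Request:
step_arm(linear=[[0,0,1],[0,0,2],[0,0,3],[0,0,3]], yaw=[0,0,0,0], gripper=[-1,-1,-1,-1])

```text
clock: 17.1
eef_pos: [573.2, 183.2, 105.3]
tool_rot: [-3.142, -0.0, 1.772]
force: [-0.0, -0.3, -2.0]
width: 58.7
```

```bash
python3 -c "
from h import *
tilt('w17')"
```

```text
t 17.1 box s,t,z [ 26.7   1.9 105.3] psi 1.772 F [-0.  -0.3 -2. ] T [-0.03 -0.08 -0.02] w 58.7
tilt deg 20.05 roll 0.03 perp dist TCP->top 48.5 near end s -108.9 n 35241
```

View pics/w17.png

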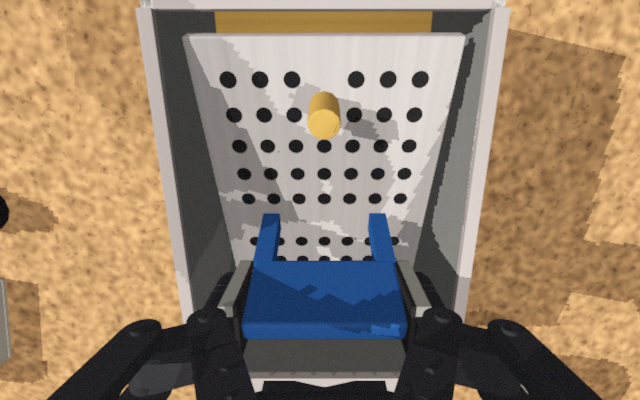

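The far end now seems to touch the ledge, since the load drops from -3.8 to -2 N at a computed end height of about 25 mm. The near end is already below the near lip, and the brass near ledge is visible at rows 12-33. I'll measure its height.

```bash
python3 -c "
from h import *
im=tilt('w18'); np.savez('w18.npz',**im)
W=cloud(im); print(np.round(W[16:30,230:420:30].reshape(-1,3)[::6],1)); print(np.round(np.median(W[15:29,230:420].reshape(-1,3),0),1))
print('rim',np.round(np.nanmedian(W[150:250,150:175,2]),1))
for p in [(145,100),(150,150),(500,100),(490,200),(320,4)]: print(p,np.round(W[p[1],p[0]],1))
"
```

```text
t 17.15 box s,t,z [ 26.7   1.9 105.4] psi 1.772 F [-0.6 -0.5 -2.6] T [-0.02 -0.06  0.03] w 58.9
tilt deg 20.05 roll 0.03 perp dist TCP->top 48.4 near end s -108.9 n 35225
[[468.8 113.8  25.3]
 [450.7 203.2  26.3]
 [454.2 188.5  26.1]
 [457.3 173.8  24.3]
 [461.1 158.9  25.6]
 [464.6 144.1  26.2]
 [468.1 129.1  25.6]
 [471.6 114.4  26.1]
 [452.8 204.5  23.6]
 [456.7 189.3  25.3]
 [460.2 174.4  25.6]
 [463.8 159.5  26.2]
 [467.3 144.6  26.2]
 [470.8 129.5  25.4]
 [474.3 114.5  25.5]
 [455.7 205.   24.8]
 [459.4 190.   25.3]]
[nan nan nan]
rim 0.9
(145, 100) [522.1  60.9  -0.6]
(150, 150) [5.524e+02 6.570e+01 3.000e-01]
(500, 100) [478.5 274.    2.1]
(490, 200) [5.407e+02 2.911e+02 4.000e-01]
(320, 4) [468.3 161.1  94.3]
```

Both readings put the ledge at about 26 mm. The near end is clear below the lip. I'll swing the grate down, following the arc about the far end.

Request:
step_arm(linear=[[0,-1.5,2],[0,-3,4],[0,-4.5,6],[0,-6,8],[0,-8,10],[0,-10,12],[0,-10,12]], yaw=[0,0,0,0,0,0,0], gripper=[-1,-1,-1,-1,-1,-1,-1])

```text
clock: 17.78
eef_pos: [562.7, 181.2, 94.8]
tool_rot: [3.142, 0.0, 1.772]
force: [-5.3, -1.5, 10.9]
width: 59.1
```

```bash
python3 -c "
from h import *
tilt('w19')"
```

```text
t 17.78 box s,t,z [16.1  2.  94.8] psi 1.772 F [-5.3 -1.5 10.9] T [-0.16  0.49 -0.01] w 59.1
tilt deg 26.73 roll 0.01 perp dist TCP->top 56.1 near end s -106.6 n 39606
```

View pics/w19.png

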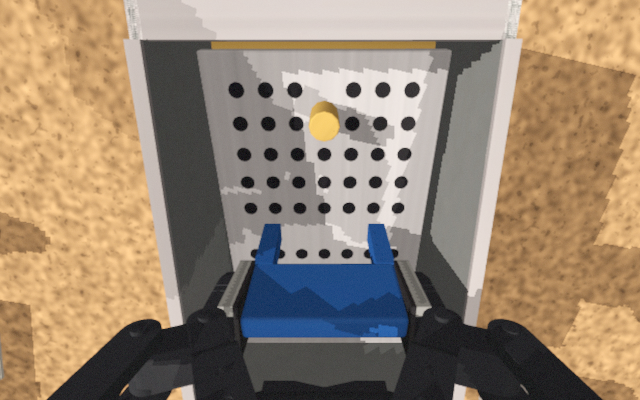

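```bash
sed -i 's/(s_>-110)/(s_>-72)/' h.py; python3 -c "
from h import *
tilt()"
```

```text
t 17.83 box s,t,z [16.1  2.  94.9] psi 1.772 F [-5.8 -0.5 10.7] T [-0.15  0.5  -0.02] w 59.1
tilt deg 11.53 roll 0.0 perp dist TCP->top 47.7 near end s -72.0 n 16781
```

Request:
step_arm(linear=[[0,-2.5,1],[0,-4.5,3],[0,-6,5],[0,-8,7],[0,-10,9],[0,-10,9]], yaw=[0,0,0,0,0,0], gripper=[-1,-1,-1,-1,-1,-1])

```text
clock: 18.38
eef_pos: [554.7, 179.5, 85.4]
tool_rot: [3.138, -0.0, 1.772]
force: [-2.1, -0.9, 4.3]
width: 58.9
```

```bash
python3 -c "
from h import *
tilt('w20')"
```

```text
t 18.38 box s,t,z [ 7.8  1.9 85.4] psi 1.772 F [-2.1 -0.9  4.3] T [-0.08 -0.43 -0.04] w 58.9
tilt deg 4.38 roll 0.02 perp dist TCP->top 47.4 near end s -72.0 n 16608
```

View pics/w20.png

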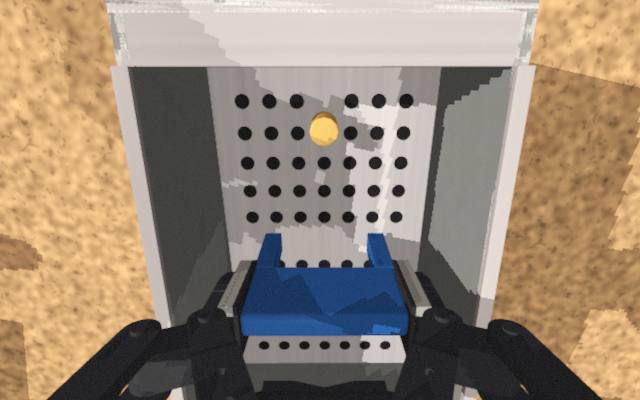

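Request:
step_arm(linear=[[0,-1.5,1],[0,-3,2],[0,-4,3],[0,-5,4],[0,-5.5,5],[0,-5.5,5]], yaw=[0,0,0,0,0,0], gripper=[-1,-1,-1,-1,-1,-1])

```text
clock: 18.93
eef_pos: [548.2, 178.4, 79.2]
tool_rot: [3.141, -0.0, 1.772]
force: [2.4, 1.2, 2.2]
width: 58.6
```

```bash
python3 -c "
from h import *
tilt()"
```

```text
t 18.93 box s,t,z [ 1.3  2.1 79.2] psi 1.772 F [2.4 1.2 2.2] T [ 0.33 -1.15 -0.01] w 58.6
tilt deg -0.01 roll 0.03 perp dist TCP->top 47.3 near end s -71.8 n 16168
```

Tilt is 0° and the underside works out at 25.9 mm. I'll press lightly to confirm both ledges carry it.

Request:
step_arm(linear=[[0,0,0.5],[0,0,1],[0,0,1.5],[0,0,1.5]], yaw=[0,0,0,0], gripper=[-1,-1,-1,-1])

```text
clock: 19.32
eef_pos: [548.2, 178.3, 79.1]
tool_rot: [3.141, -0.0, 1.772]
force: [-1.0, 0.3, 13.3]
width: 59.1
```

```bash
python3 -c "
from h import *
tilt('w21')
im=cams.get_image('side');f=im['frame']
save('s21',cv2.resize(f[90:210,250:410],None,fx=4.5,fy=4.5,interpolation=cv2.INTER_CUBIC))"
```

```text
t 19.32 box s,t,z [ 1.2  2.1 79.1] psi 1.772 F [-1.   0.3 13.3] T [ 0.16 -0.57 -0.03] w 59.1
tilt deg 0.0 roll 0.04 perp dist TCP->top 47.2 near end s -71.8 n 16154
```

View pics/w21.png

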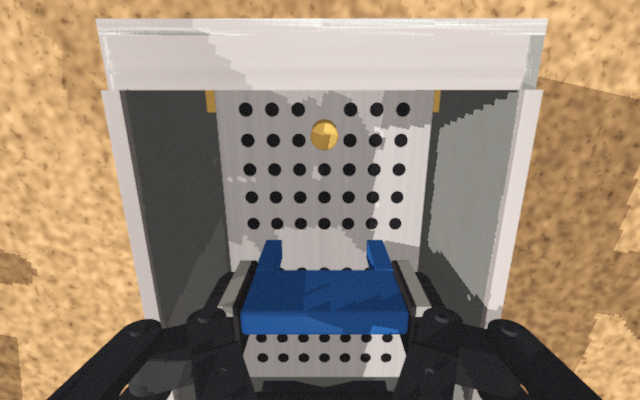

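View pics/s21.png

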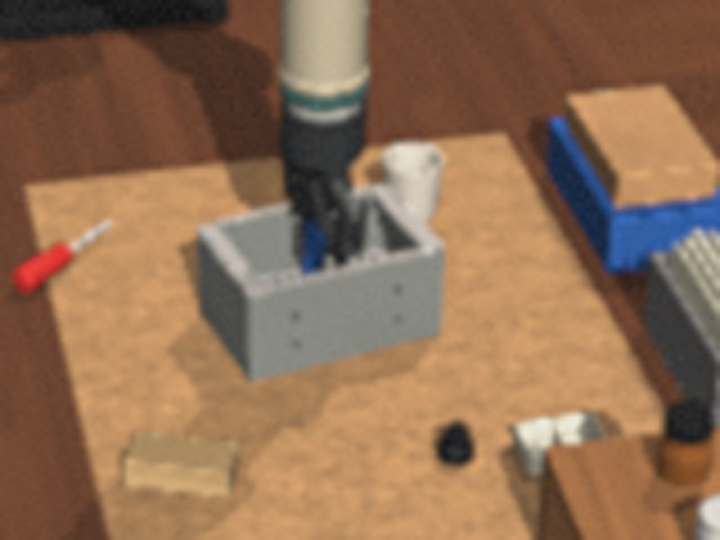

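The grate lies flat. The force jumped to 13 N with no further descent, so both ledges are carrying it. I'll unload, open only to about 70 mm inside the box, and then rise.

Request:
step_arm(linear=[[0,0,-1],[0,0,-3],[0,0,-3],[0,0,-3],[0,0,-3],[0,0,-3],[0,0,-3]], yaw=[0,0,0,0,0,0,0], gripper=[-1,-1,0.6,0.6,0.6,0.6,0.6])

```text
clock: 20.0
eef_pos: [547.6, 177.9, 80.5]
tool_rot: [-3.14, 0.0, 1.772]
force: [-0.4, 0.3, 0.6]
width: 68.3
```

```bash
python3 -c "
from h import *
tilt('w22')"
```

```text
t 20.0 box s,t,z [ 0.6  1.9 80.5] psi 1.772 F [-0.4  0.3  0.6] T [-0.02  0.01  0.01] w 68.3
tilt deg -0.02 roll 0.06 perp dist TCP->top 48.6 near end s -71.9 n 16077
```

View pics/w22.png

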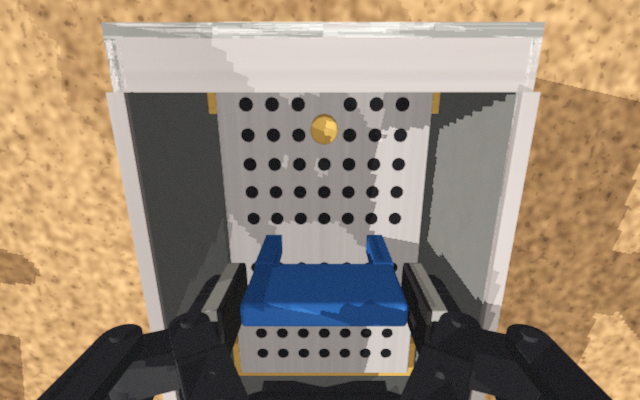

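The handle is released and the grate is level, with brass visible at both ends. I'll retreat straight up.

Request:
step_arm(linear=[[0,0,-5],[0,0,-15],[0,0,-30],[0,0,-55],[0,0,-85],[0,0,-120],[0,0,-150],[0,0,-150]], yaw=[0,0,0,0,0,0,0,0], gripper=[0.6,0.6,0.6,0.6,0.6,0.6,0.6,0.6])

```text
clock: 20.72
eef_pos: [551.6, 179.5, 238.1]
tool_rot: [3.129, -0.002, 1.772]
force: [1.1, 0.7, -0.6]
width: 68.6
```

Request:
step_arm(linear=[[0,-25,-20],[0,-60,-30],[0,-90,-30],[0,-110,-30],[0,-110,-30]], yaw=[0,0,0,0,0], gripper=[0.6,0.6,0.6,0.6,0.6])

```text
clock: 21.13
eef_pos: [435.7, 154.9, 261.5]
tool_rot: [-3.138, 0.001, 1.773]
force: [-1.0, 0.1, 0.3]
width: 68.4
```

Run:
```python
from h import *
s=ctrl.read_state(); print(s['clock'],s['eef_pos'],s['force'],s['width'])
C=np.array([547.4,176.0]); a=np.radians(11.5); R=np.array([[np.cos(a),np.sin(a)],[-np.sin(a),np.cos(a)]])
for c in ['wrist','top','side']:
    im=cams.get_image(c); save(c+'23',im['frame']); np.savez(c+'23.npz',**im)
    W=cloud(im); f=im['frame'].astype(int); st=(W[...,:2]-C)@R.T; Z=W[...,2]
    m=(abs(st[...,0])<70)&(abs(st[...,1])<46)&(f.max(-1)-f.min(-1)<40)&(f.min(-1)>60)&(Z>10)&(Z<60)
    if m.sum()>20:
        P=np.c_[st[m],Z[m]]
        for _ in range(4):
            A=np.c_[P[:,:2],np.ones(len(P))]; k,*_=np.linalg.lstsq(A,P[:,2],rcond=None); r=P[:,2]-A@k; P=P[abs(r)<3]
        print(c,len(P),'slopes deg',np.degrees(k[:2]),'z0',k[2])
W0=cloud(dict(np.load('top0.npz'))); 
d=dict(np.load('top23.npz'))['frame'].astype(int)-dict(np.load('top0.npz'))['frame'].astype(int)
save('topz23',cv2.resize(dict(np.load('top23.npz'))['frame'][80:300,130:410],None,fx=2.7,fy=2.7,interpolation=cv2.INTER_CUBIC))
```

```text
21.1333 [435.74042551 154.90834894 261.52674376] [-0.96765196  0.11948995  0.2759091 ] 68.42992578153694
wrist 5452 slopes deg [0.01418436 0.02454682] z0 31.959873167517614
top 662 slopes deg [-0.1436856  -0.06781942] z0 33.12027031546935
side 16 slopes deg [-1.42018222 -8.55018467] z0 41.45753611656274
```

View pics/wrist23.png

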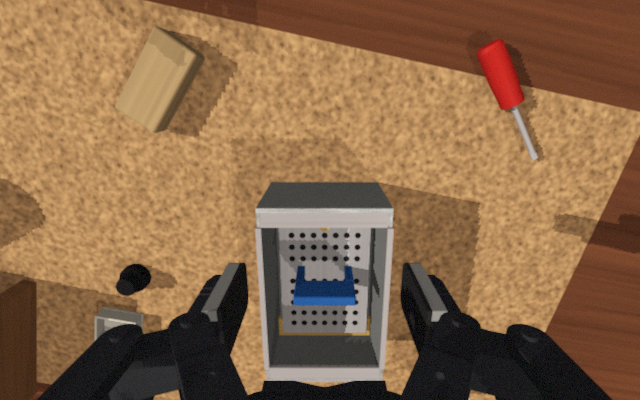

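View pics/topz23.png

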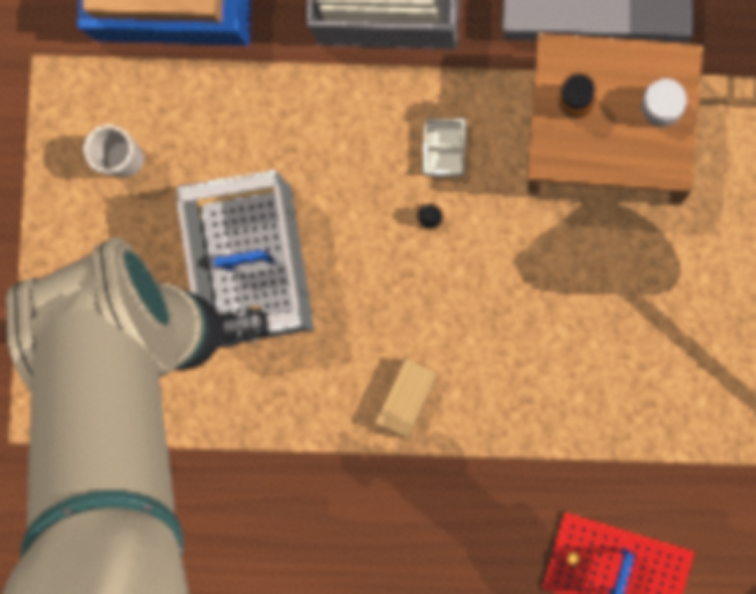

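View pics/side23.png

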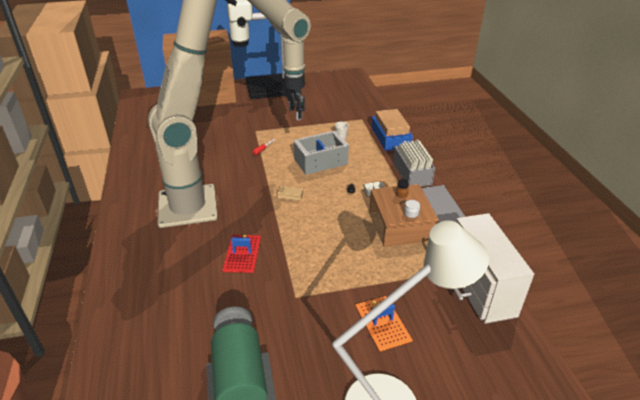

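The grate lies flat in the box: its top face is at 32 mm and the tilt is under 0.2°, from both the wrist and top cameras. The bystanders look unmoved and the arm is clear, so I'm handing in.

```bash
python3 -c "
from cell import ctrl
print(ctrl.finish_job())"
```

```text
the job is handed in; nothing more can be done
None
```

The grate now lies flat on both ledges inside the filings box, released, and the job was handed in at about 21 s of the 61 s allowed.

**What I did**
- I drew the grate about 165 mm out by its knob. That left it flat on the bench with its far end about 70 mm in front of the riser, and I let go of it there.
- The tool cannot be pitched, so I gripped the blue handle by the ends of its bar, with the jaws along the grate's y. That let the grate pivot in the pads.
- I tilted it to about 20° against the near lip and tucked the end without the knob under the far lip. I felt the far wall, backed off about 2 mm, then lowered onto the ledge and swung the grate flat about that end.
- I unloaded the arm, let go, and retreated.

**Last checks**
- **Flatness:** the wrist and top cameras both show the grate level to within 0.2°. The top face reads 32 to 33 mm, so the underside is at about 26 mm.
- **Ledges:** the computed height of the end when it touched, and the wrist camera's depth reading, both put the ledges at about 26 mm. Before I let go, the force rose to 13 N with no further descent, which fits both ledges carrying the grate.
- **Forces:** the highest wrist force I read at the end of any move was about 14 N.
- **Bystanders:** they look unmoved in the final pictures, judged by eye.

**Disagreements**
- One tilt reading of 26.7° was wrong because the fit included the lip. With the lip left out it read 11.5°.
- The side camera saw too few points of the grate in the box for its final fit to mean anything.
- The gripper width read about 9 mm on the 12 mm knob, but the grip held.

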